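# Seat a power module centred on the test pedestal

### The job

Set the power module down gently on the white platform of the test pedestal, and slide it along the platform until it pushes the red back pad in by about a millimetre. Then, keeping it against the back pad, slide it sideways until it pushes the red side pad in by about a millimetre too; never push either pad in by as much as two. Let go, leaving the module square and centred with no edge over the platform's rim, and leave the jar, reel and screwdriver where they are.

Things in the scene. Friction and masses are not known exactly. Their poses are not given: they have to be found in the camera images.
- heat_sink (a point): Middle of the heat sink of the loose power module, over the module's centre, 32 mm above its underside; z up. The module: a plate 90 mm (x) by 70 mm (y), 8 mm thick (aluminium, green circuit board on top), with a black finned heat sink at its middle, 56 mm (x) by 24 mm (y), to grip across the 24 mm: its sides reach from 8 to 56 mm above the underside, fin tops to 62 mm.
- module: The same power module; origin at the centre of its underside, same axes. Small parts on the board stand up to 3 mm above it. Mass about 0.35 kg, varying. It starts lying flat on the bench.
- platform_top (a point): Centre of the top face of the test pedestal's white platform, 40 mm above the bench. The platform is level, 106 mm (x) by 86 mm (y), 10 mm thick, on springs that give 1 mm per 10 N down: a centred module leaves 8 mm all round. x points to the back stop, y to the side stop, z up. With the module on it, heat_sink is about 32 mm above this point.
- pedestal: The whole fixed test pedestal with its two stops; origin at the centre of its underside, 40 mm below platform_top, same axes. Its dark base plate is 150 by 130 mm, 10 mm thick. The stops rise at most 7 mm above the platform, lower than the seated module's 8 mm plate, so fingers holding the heat sink pass over them.
- back_stop: Blue bracket at the platform's +x edge with a red sprung pad, 50 mm wide in y, 2 to 7 mm above the platform. Origin: mean place of the pad face, 45 mm from the platform's centre, at bench height; own x points away from the platform. A set screw puts the real face up to 4 mm nearer or farther: not measured, it must be felt. The pad is stiff: it gives 1 mm per 7 N, 4 mm at most.
- side_stop: The same kind of stop at the platform's +y edge: pad 50 mm wide along the pedestal's x; origin (mean place of the pad face) 35 mm from the platform's centre, at bench height; own x points away from the platform (the pedestal's +y). Likewise the real face is up to 4 mm nearer or farther, unmeasured, and it has the same stiffness.
- flux: Bystander: flux jar with red cap, diameter 44 mm, 75 mm tall, standing; origin at the centre of its underside.
- reel: Bystander: blue component reel lying flat, diameter 72 mm, 12 mm thick; origin at the centre of its underside.
- driver: Bystander: orange screwdriver, 170 mm long, lying on the bench along its x (handle to -x).
There are look-alikes about, which are no part of the job. What is shaped like the pedestal but yellow is not meant.

How it is judged:
By the outcome, as a careful person would: the job done as asked, in the order asked, and still so for the second after the job is handed in, with the robot touching nothing.
It also fails if it takes over 67 s, if anything falls off the work surface, if the arm or the gripper's body presses on something with over 40 N, if the wrist force passes 120 N, or if a joint passes its speed limit or range.

### The arm

A 6-joint arm with a two-finger parallel gripper is mounted at the origin on the work surface. World frame = base frame: x ahead of the robot, y to its left, z up, the work surface at z = 0. Lengths are in m, angles in rad, forces in N, time in s.
With the tool pointing down it reaches from about 0.325 to 0.925 m from the base axis. Payload 3.1 kg.
Tool frame: the origin (TCP) lies midway between the tips of the shut fingers; the grasp point (between the pads) lies r.hold_point_z behind it (r.hold_point_z is the distance from the TCP to the grasp point, in m); z points along the fingers, y is the line along which they close (so a half turn about z gives the same grasp; the last joint's range is limited). The gripper opens to 85 mm and grips with 20 to 120 N. Pads are 22 mm wide; open, the fingers measure 114 mm over their backs; the gripper's body (76 mm by 85 mm) begins 54 mm behind the grasp point. The pads swing forward as they close: fully open they stand 13 mm farther back than shut.
Start: joints at [-1.324, 0.217, 1.613, -0, 1.311, -0.112], TCP at [0.219, -0.585, 0.231] pointing down, gripper open.
Joint ranges: [-2.75, 2.75], [-0.78, 2.1], [0.31, 2.55], [-1.13, 4.27], [0.13, 2.63], [-2.58, 2.58]. Speed limits (rad/s): [2.79, 2.79, 3.14, 3.14, 3.14, 3.14].

### API

Orientations are given as a unit quaternion [x, y, z, w].
In Python, from workcell import r gives the robot as it stands.
- The arm moves only by the tool arm_command, never from a script. Its argument "moves" is text: rows parted by semicolons, each of 7 numbers parted by spaces: the shift along the tool's x, y, z normalised to -1 to 1, where 1 is 1000 mm, then the turn, a rotation vector about the tool's x, y, z normalised to -1 to 1, where 1 is 45 degrees, then the opening, from 0 (shut) to 1 (fully open). In form: dx dy dz rx ry rz claw; .... A call has 1 to 5 rows; each row is the pose to reach, as a shift and turn from the pose commanded when the call began, along the tool's axes at that moment; what a row does not reach only later rows make up. A row lasts 1/10 s, in which the tool goes at most 50 mm and 8.59 degrees, less where a joint would pass 70% of its speed; a pose out of reach is approached as far as the arm can. A call with a number of a shift or a turn outside -1 to 1 is refused whole. A call with a gripper value outside its range is refused whole. The fingers move at their own pace and stop on an object; "newtons" is the grip in N (left out, the last holds). Time passes only in rows, so rows that repeat a pose let the fingers close. It gives the time, the measured TCP pose, the force, the opening and the grip force at its end, in the units of the state.
- r.sense(): the state, without advancing time (a new reading comes with each control period).
- r.snapshot(name): name is "scene" or "top" or "wrist"; returns (picture, depth): 400x640x3 uint8, blue, green, red; 400x640 float32, m along the optical axis (not along the pixel's ray), 0 where there is no reading.
- r.camera_params(name): a dict with "fx", "fy", "cx", "cy" (pixels), "rvec" (rotation vector, rad) and "tvec" (3), from world to camera coordinates, as OpenCV has them; the wrist camera has in their place "T_tool_cam" (4x4, takes a point from camera to tool coordinates, whose origin is the TCP and whose axes are the flange's). Camera axes: x right, y down, z forward; pixel columns grow to the right and rows downward; lengths in m; the calibration is good to about 2 mm. A picture is of the moment at which its call begins: read the wrist's pose just before it. camera_params takes no time and is no camera call.
- r.finish_job(): hands the job in; it is judged then, once.
The state is a dict: "t": time; "q": joint angles; "qvel": joint speeds; "effort": joint torques, N m; "position": TCP position; "tcp_rot": TCP orientation; "wrist_force": force on the tool from outside, world axes, zero at the start; "moment": the same for the moment, N m; "width": opening from 0.0 (shut) to 1.0 (fully open); "gripper_force": force on a finger pad.
Only numpy, scipy, OpenCV 4.12 (cv2) and the standard library are available. Lean on these libraries where they do the work, as an engineer would, in place of code of your own. Each camera call takes 0.05 s, during which the arm holds its last target. There are 200 camera calls.

## Working session

There is one attempt and no reset: what is moved stays moved. The work goes in short steps, Python scripts to look and compute and a tool call to move; the robot and the scene stay as the last step left them, time stands still between calls to the robot, and variables do not carry over. Pictures are saved under pics/ and viewed, at most 10 in all, crops included, and the job is handed in when it is done.

Besides the shell and the picture viewer there is one more tool, called as name(argument=value, ...), one argument or row to a line, values as JSON. arm_command: Moves the arm, as the interface text tells. Its arguments: {"type":"object","properties":{"moves":{"type":"string"},"newtons":{"type":"number"}},"required":["moves"]}

```bash
ls; mkdir -p pics
python3 - <<'E'
from workcell import r
import cv2,numpy as np
s=r.sense();print(s,r.hold_point_z)
for n in("top","scene"):
    p,d=r.snapshot(n);cv2.imwrite(f"pics/{n}0.png",p);np.save(f"pics/{n}0.npy",d);print(n,r.camera_params(n))
print(r.camera_params("wrist"))
E
```

```text
pics
{'t': 0.0, 'q': array([-1.32420069e+00,  2.17764284e-01,  1.61491724e+00, -2.13586011e-05,
        1.31128104e+00, -1.12186683e-01]), 'qvel': array([ 0.00113529, -0.00039548, -0.00066337,  0.0006164 , -0.00083169,
        0.0003408 ]), 'effort': array([ 8.88876057e-04, -3.96840692e+01, -3.03855550e+01, -3.34283087e-06,
        9.73137561e-03, -3.98787179e-06]), 'position': array([ 0.21928422, -0.58441052,  0.2299708 ]), 'tcp_rot': array([ 9.83951329e-01,  1.78433121e-01, -8.98693459e-05, -1.18158486e-03]), 'wrist_force': array([ 0.02145211,  0.23468969, -0.72825474]), 'moment': array([ 0.03241643,  0.00668633, -0.00299193]), 'gripper_force': 0.0, 'width': 1.0034861096340837} 0.0187
top {'fx': 419.50809144563794, 'fy': 419.50809144563794, 'cx': 327.59976471180556, 'cy': 196.4543276900037, 'rvec': array([ 2.14833995, -2.139987  ,  0.09215639]), 'tvec': array([0.03522356, 0.54008687, 0.89011026])}
scene {'fx': 361.25619001568253, 'fy': 361.25619001568253, 'cx': 316.3101994566592, 'cy': 190.89757324610926, 'rvec': array([ 2.30659974,  0.88883654, -0.32501009]), 'tvec': array([-0.39188536, -0.22580341,  1.20096288])}
{'fx': 359.30553419656934, 'fy': 359.30553419656934, 'cx': 317.8531841812805, 'cy': 197.63055654857297, 'T_tool_cam': array([[-1.47320318e-04, -9.62245523e-01, -2.72182900e-01,
         6.94385069e-02],
       [ 9.99999975e-01, -9.65554546e-05, -1.99903302e-04,
         4.60438656e-05],
       [ 1.66075314e-04, -2.72182923e-01,  9.62245514e-01,
        -1.42386328e-01],
       [ 0.00000000e+00,  0.00000000e+00,  0.00000000e+00,
         1.00000000e+00]])}
```

View pics/top0.png

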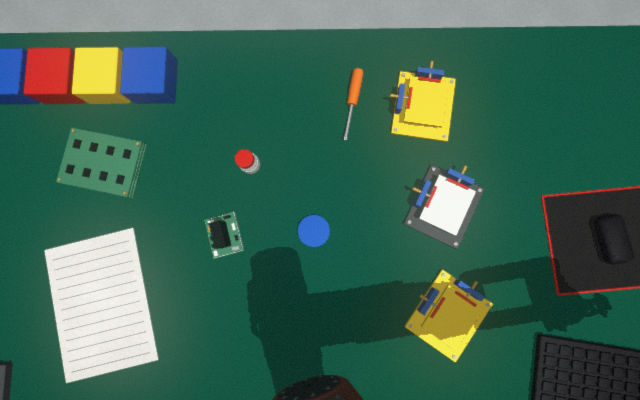

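View pics/scene0.png

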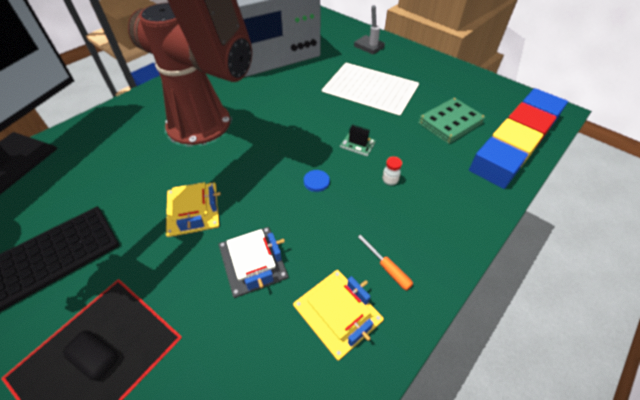

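The top view shows the module at about (223,235), the white platform at about (448,205) with its back stop above at (460,178) and its side stop to the left at (425,193), the reel at (314,231), the jar at (247,161) and the driver at (353,103). The scene view agrees with this, and the two yellow pedestals are look-alikes.

```bash
cat > h.py <<'E'
import cv2,numpy as np
from scipy.spatial.transform import Rotation as R
from workcell import r
def cam(n,s=None):
    c=r.camera_params(n);K=np.array([[c['fx'],0,c['cx']],[0,c['fy'],c['cy']],[0,0,1]])
    if n=='wrist':
        T=np.eye(4);T[:3,:3]=R.from_quat(s['tcp_rot']).as_matrix();T[:3,3]=s['position'];T=T@c['T_tool_cam']
        return K,T[:3,:3],T[:3,3]
    M=cv2.Rodrigues(c['rvec'])[0];return K,M.T,-M.T@c['tvec']
def ray(C,uv,z):
    K,M,o=C;uv=np.atleast_2d(np.float64(uv));d=(M@np.linalg.inv(K)@np.c_[uv,np.ones(len(uv))].T).T
    return o+d*((z-o[2])/d[:,2])[:,None]
def pts3(C,d,mask):
    v,u=np.nonzero(mask&(d>0));K,M,o=C
    z=d[v,u];return o+(M@np.c_[(u-K[0,2])/K[0,0]*z,(v-K[1,2])/K[1,1]*z,z].T).T
def big(m,n=1):
    cs,_=cv2.findContours(m.astype(np.uint8),cv2.RETR_EXTERNAL,cv2.CHAIN_APPROX_NONE)
    return sorted(cs,key=cv2.contourArea)[::-1][:n]
def rect(C,c,z):
    p=ray(C,c[:,0,:],z)[:,:2];(cx,cy),(w,h),a=cv2.minAreaRect((p*1000).astype(np.float32))
    return np.round([cx,cy,w,h,a],1)
def to_tool(s,dw): return R.from_quat(s['tcp_rot']).inv().apply(dw)
E
python3 - <<'E'
from h import *
C=cam('top');p=cv2.imread('pics/top0.png');d=np.load('pics/top0.npy');hsv=cv2.cvtColor(p,cv2.COLOR_BGR2HSV)
def win(m,x0,y0,x1,y1):
    o=np.zeros_like(m);o[y0:y1,x0:x1]=m[y0:y1,x0:x1];return o
white=(hsv[...,1]<50)&(hsv[...,2]>150)
print('plat',rect(C,big(win(white,400,160,490,250))[0],.04))
blk=win(hsv[...,2]<50,200,205,250,265);c=big(blk)[0];print('hs',rect(C,c,.062),cv2.boundingRect(c))
q=pts3(C,d,win(np.ones_like(blk),195,200,255,270));t=q[(q[:,2]>.055)];print('hs depth',len(t),t.mean(0),t.min(0),t.max(0))
(cx,cy),(w,h),a=cv2.minAreaRect((t[:,:2]*1000).astype(np.float32));print(cx,cy,w,h,a)
b=q[(q[:,2]>.005)&(q[:,2]<.015)];print('board',cv2.minAreaRect((b[:,:2]*1000).astype(np.float32)))
q=pts3(C,d,win(white,400,160,490,250));print('plat z',np.median(q,0))
red=win((hsv[...,1]>120)&((hsv[...,0]<8)|(hsv[...,0]>172)),400,150,490,250)
for c in big(red,3):print('red',cv2.contourArea(c),rect(C,c,.045))
blue=win((hsv[...,1]>120)&(hsv[...,0]>100)&(hsv[...,0]<130),400,150,490,250)
for c in big(blue,3):print('blue',cv2.contourArea(c),rect(C,c,.045))
E
```

```text
plat [ 522.1 -221.5   87.   106.7   64.8]
hs [455.6 267.2  56.   36.3  15.3] (210, 221, 20, 27)
hs depth 261 [0.45523615 0.27266268 0.05980776] [0.42603158 0.25435705 0.0550344 ] [0.48570601 0.29225831 0.06461358]
455.91571044921875 273.7366943359375 56.34371566772461 25.59526824951172 15.866668701171875
board ((445.9347839355469, 279.2659606933594), (106.47069549560547, 87.05535125732422), 14.682215690612793)
plat z [ 0.51895889 -0.22245383  0.03889898]
red 44.5 [ 568.2 -243.6   48.4    6.3   64.5]
red 33.5 [ 539.6 -185.6    5.    47.9   64.5]
blue 120.0 [ 583.2 -250.9   58.8   12.6   64.7]
blue 118.5 [ 547.1 -168.9   11.7   59.7   64.1]
```

arm_command(
  moves="0.523 -0.719 0.02 0 0 0 1;0.523 -0.719 0.02 0 0 0 1;0.523 -0.719 0.02 0 0 0 1;0.523 -0.719 0.02 0 0 0 1;0.523 -0.719 0.02 0 0 0 1",
)

```text
t: 0.6
position: [0.2861, -0.3421, 0.225]
tcp_rot: [0.984, 0.178, -0.0, -0.001]
wrist_force: [0.6, 0.4, 1.0]
width: 0.998
gripper_force: 0.0
```

arm_command(
  moves="0.376 -0.517 0.014 0 0 0 1;0.376 -0.517 0.014 0 0 0 1;0.376 -0.517 0.014 0 0 0 1;0.376 -0.517 0.014 0 0 0 1;0.376 -0.517 0.014 0 0 0 1",
)

```text
t: 1.1
position: [0.3526, -0.1015, 0.22]
tcp_rot: [0.984, 0.178, 0.0, 0.0]
wrist_force: [1.2, -0.8, 0.2]
width: 0.998
gripper_force: 0.0
```

arm_command(
  moves="0.229 -0.315 0.010 0 0 0.113 1;0.229 -0.315 0.010 0 0 0.113 1;0.229 -0.315 0.010 0 0 0.113 1;0.229 -0.315 0.010 0 0 0.113 1;0.229 -0.315 0.010 0 0 0.113 1",
)

```text
t: 1.6
position: [0.4189, 0.1385, 0.2136]
tcp_rot: [0.991, 0.135, 0.0, 0.0]
wrist_force: [1.1, -0.6, 0.2]
width: 0.998
gripper_force: 0.0
```

arm_command(
  moves="0.07 -0.12 0.013 0 0 0 1;0.07 -0.12 0.013 0 0 0 1;0.07 -0.12 0.013 0 0 0 1;0.07 -0.12 0.013 0 0 0 1",
)

```text
t: 2.0
position: [0.4545, 0.2744, 0.1996]
tcp_rot: [0.991, 0.137, -0.001, -0.001]
wrist_force: [0.2, -0.9, 0.1]
width: 1.003
gripper_force: 0.0
```

Run:
```python
from h import *
s=r.sense();p,d=r.snapshot('wrist');cv2.imwrite('pics/w1.png',p);np.save('pics/w1.npy',d)
C=cam('wrist',s);print(s['position'],R.from_quat(s['tcp_rot']).as_matrix()[:,0])
q=pts3(C,d,np.ones(d.shape,bool));near=np.hypot(q[:,0]-.455,q[:,1]-.272)<.08;q=q[near]
for lo,hi in((.056,.07),(.005,.013)):
    t=q[(q[:,2]>lo)&(q[:,2]<hi)];print(len(t),np.median(t,0),cv2.minAreaRect((t[:,:2]*1000).astype(np.float32)))
print(np.percentile(q[:,2],[1,10,50]))
```

```text
[0.45452431 0.27437795 0.19964023] [ 9.62487774e-01  2.71323595e-01 -8.89707767e-04]
1715 [0.45633909 0.27403239 0.06131127] ((455.9918518066406, 273.87384033203125), (56.50829315185547, 23.948993682861328), 16.06199836730957)
4593 [0.46499665 0.28166937 0.00789794] ((455.99078369140625, 274.0155029296875), (90.14945983886719, 69.92696380615234), 15.455462455749512)
[-0.00151755 -0.00034844  0.26360592]
```

View pics/w1.png

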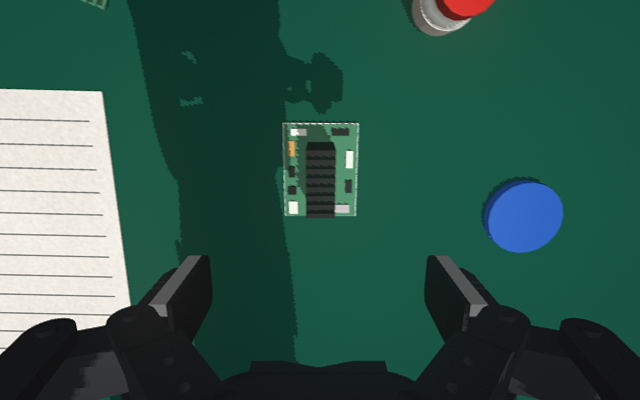

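The wrist view shows the module at about (320,170), clear of the reel (523,215) and the jar (450,10). Depth gives 90.1×69.9 mm for the plate and 56.5×24 mm for the sink, which matches. I'll descend.

arm_command(
  moves="0.001 0.001 0.05 0 0 0 0.7;0.001 0.001 0.1 0 0 0 0.7;0.001 0.001 0.14 0 0 0 0.7;0.001 0.001 0.165 0 0 0 0.7;0.001 0.001 0.182 0 0 0 0.7",
)

```text
t: 2.55
position: [0.4534, 0.2674, 0.016]
tcp_rot: [0.991, 0.134, -0.003, 0.001]
wrist_force: [-0.6, 0.5, -0.3]
width: 0.702
gripper_force: 0.0
```

arm_command(
  moves="0 0 0 0 0 0 0;0 0 0 0 0 0 0;0 0 0 0 0 0 0;0 0 0 0 0 0 0;0 0 0 0 0 0 0",
  newtons=50,
)

```text
t: 3.05
position: [0.4567, 0.2698, 0.02]
tcp_rot: [0.991, 0.135, 0.001, 0.0]
wrist_force: [0.1, -1.5, 1.7]
width: 0.274
gripper_force: 50.0
```

arm_command(
  moves="0 0 -0.01 0 0 0 0;0 0 -0.03 0 0 0 0;0 0 -0.07 0 0 0 0;0 0 -0.11 0 0 0 0;0 0 -0.13 0 0 0 0",
)

```text
t: 3.55
position: [0.4577, 0.2708, 0.1533]
tcp_rot: [0.991, 0.135, 0.003, -0.001]
wrist_force: [0.6, -0.4, -3.5]
width: 0.274
gripper_force: 49.9
```

Run:
```python
from h import *
s=r.sense();print(s['position'],s['wrist_force'],to_tool(s,np.array([.49,-.17,s['position'][2]])-s['position']))
```

```text
[0.45768027 0.2708362  0.15328073] [ 0.58248789 -0.38749763 -3.45874636] [-0.08659926  0.43345217 -0.00095176]
```

arm_command(
  moves="-0.006 0.03 0 0 0 0 0;-0.014 0.07 0 0 0 0 0;-0.023 0.115 0 0 0 0 0;-0.032 0.16 0 0 0 0 0;-0.04 0.205 0 0 0 0 0",
)

```text
t: 4.05
position: [0.4712, 0.0602, 0.1491]
tcp_rot: [0.991, 0.135, 0.0, -0.0]
wrist_force: [1.6, -0.6, -4.2]
width: 0.28
gripper_force: 50.1
```

arm_command(
  moves="-0.01 0.045 0 0 0 0.18 0;-0.02 0.09 0 0 0 0.36 0;-0.029 0.13 0 0 0 0.54 0;-0.038 0.17 0 0 0 0.72 0;-0.042 0.19 0 0 0 0.9 0",
)

```text
t: 4.55
position: [0.4819, -0.1358, 0.1494]
tcp_rot: [0.975, -0.221, 0.001, 0.001]
wrist_force: [0.1, 0.3, -3.6]
width: 0.276
gripper_force: 50.4
```

arm_command(
  moves="0 0 0 0 0 0 0;0 0 0 0 0 0 0;0 0 0 0 0 0 0;0 0 0 0 0 0 0",
)

```text
t: 4.95
position: [0.4819, -0.1314, 0.1487]
tcp_rot: [0.976, -0.216, -0.0, -0.0]
wrist_force: [0.0, 0.6, -3.8]
width: 0.277
gripper_force: 50.4
```

Run:
```python
from h import *
s=r.sense();p,d=r.snapshot('wrist');cv2.imwrite('pics/w2.png',p);np.save('pics/w2.npy',d)
C=cam('wrist',s);X=R.from_quat(s['tcp_rot']).as_matrix()[:,0];print(s['position'],np.degrees(np.arctan2(X[1],X[0])),s['wrist_force'],s['moment'])
hsv=cv2.cvtColor(p,cv2.COLOR_BGR2HSV);w=(hsv[...,1]<50)&(hsv[...,2]>130)
for c in big(w,3):print(cv2.boundingRect(c),rect(C,c,.04))
red=(hsv[...,1]>120)&((hsv[...,0]<8)|(hsv[...,0]>172))
for c in big(red,3):print('red',cv2.boundingRect(c),rect(C,c,.047))
```

```text
[ 0.48187845 -0.13144251  0.14865241] -24.89663016329852 [ 0.03700837  0.55013365 -3.79825116] [ 0.04720753 -0.02067489 -0.02003762]
(327, 0, 164, 238) [ 500.9 -202.9  101.2  159.6   64.6]
(256, 164, 33, 14) [ 512.3 -109.2   23.1    9.4   65.1]
(371, 209, 15, 34) [ 441.8 -162.    10.    26.    65.1]
red (384, 0, 82, 10) [ 566.2 -242.2   49.5    5.    65.1]
red (352, 47, 12, 79) [ 539.1 -185.8    5.6   48.4   64.5]
red (511, 303, 65, 16) [ 326.3 -251.1   51.     6.8   55.8]
```

View pics/w2.png

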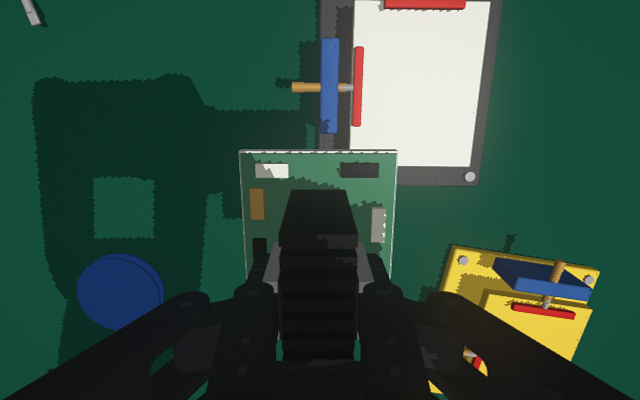

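The wrist view shows the held module square in the fingers, its front edge at about row 151. The platform fills about (350–490, 0–165), the side pad is at (358,87) and the back pad at (425,5).

Run:
```python
from h import *
s=r.sense();p=cv2.imread('pics/w2.png');d=np.load('pics/w2.npy');C=cam('wrist',s)
q=pts3(C,d,np.ones(d.shape,bool))
t=R.from_quat(s['tcp_rot']).inv().apply(q-s['position'])
b=t[(np.abs(t[:,0]-.03)<.03)&(np.abs(t[:,1])<.05)&(t[:,2]>-.005)&(t[:,2]<.02)]
print('board in tool z',np.median(b[:,2]),b.min(0),b.max(0)); 
b=b[np.abs(b[:,2]-np.median(b[:,2]))<.003]
print(cv2.minAreaRect((b[:,:2]*1000).astype(np.float32)), np.percentile(b,[.5,99.5],axis=0))
A=np.c_[b[:,:2],np.ones(len(b))];print('tilt',np.linalg.lstsq(A,b[:,2],rcond=None)[0])
w=q[(abs(q[:,2]-.04)<.004)&(np.hypot(q[:,0]-.52,q[:,1]+.22)<.09)]
print(len(w),np.median(w,0))
th=np.radians(-25.3);ex=np.array([np.cos(th),np.sin(th)]);ey=np.array([-ex[1],ex[0]])
hsv=cv2.cvtColor(p,cv2.COLOR_BGR2HSV);m=(hsv[...,1]<50)&(hsv[...,2]>130)
w=pts3(C,d,m);w=w[(abs(w[:,2]-.04)<.006)&(np.hypot(w[:,0]-.52,w[:,1]+.22)<.09)]
l=np.c_[(w[:,:2]-[.5221,-.2215])@ex,(w[:,:2]-[.5221,-.2215])@ey]*1000
print('plat local',np.percentile(l,[.2,1,99,99.8],axis=0),np.median(w[:,2]));
print(cv2.minAreaRect(l.astype(np.float32)))
lo=l[(abs(l[:,1])<25)]; 
for a in range(-40,45,20):
    k=l[abs(l[:,1]-a)<3];print(a,k[:,0].min(),k[:,0].max())
for a in range(-40,45,20):
    k=l[abs(l[:,0]-a)<3];print(a,k[:,1].min() if len(k) else 0,k[:,1].max() if len(k) else 0)
```

```text
board in tool z 0.012112905881247143 [ 5.51613040e-06 -3.54975479e-02 -4.99458857e-03] [0.04683699 0.03465284 0.01989435]
((23.4168758392334, -0.37352752685546875), (69.9614028930664, 46.805633544921875), 89.98442077636719) [[ 0.00058087 -0.03503288  0.00915274]
 [ 0.04659872  0.03423041  0.01494693]]
tilt [0.01202687 0.00160591 0.01170042]
19028 [ 0.52586377 -0.22432397  0.03980011]
plat local [[-52.25798663 -42.53218591]
 [-50.71352314 -41.71671109]
 [ 50.99855515  41.52215471]
 [ 52.63626858  42.70151222]] 0.03980303103755173
((0.17276382446289062, 3.4323692321777344), (93.02775573730469, 106.14429473876953), 89.89935302734375)
-40 -52.716662275662934 53.15717020364244
-20 -52.93436291792636 47.803016009668404
0 -52.2708286326348 47.54735856148458
20 -40.31151379169743 47.98841225231814
40 -40.45924086743569 53.093746808082756
-40 -42.564715190496074 43.01506055639559
-20 -42.796575720074685 35.50986811005382
0 -42.65646995185282 49.94565130588552
20 -42.90850967055196 35.15918739526027
40 -42.65625173293752 42.486428787136795
```

arm_command(
  moves="0.022 0.023 0 0 0 0.01 0;0.045 0.047 0 0 0 0.01 0;0.067 0.071 0 0 0 0.01 0;0.067 0.071 0.04 0 0 0.01 0;0.067 0.071 0.065 0 0 0.01 0",
)

```text
t: 5.5
position: [0.5133, -0.2256, 0.0829]
tcp_rot: [0.975, -0.22, 0.0, -0.0]
wrist_force: [-0.6, -0.1, -4.7]
width: 0.279
gripper_force: 50.6
```

arm_command(
  moves="0 0 0 0 0 0 0;0 0 0 0 0 0 0;0 0 0 0 0 0 0;0 0 0 0 0 0 0;0 0 0 0 0 0 0",
)

```text
t: 6.0
position: [0.5141, -0.2259, 0.0856]
tcp_rot: [0.975, -0.22, 0.002, 0.001]
wrist_force: [-0.5, 0.4, -3.8]
width: 0.272
gripper_force: 50.5
```

```bash
cat >> h.py <<'E'
def st():
    s=r.sense();th=np.radians(-25.35);ex=np.array([np.cos(th),np.sin(th)]);ey=np.array([-ex[1],ex[0]]);P=s['position'];f=s['wrist_force']
    M=R.from_quat(s['tcp_rot']).as_matrix();X=M[:,0];l=P[:2]-[.5221,-.2215]
    print('t %.2f local mm x %.2f y %.2f z %.2f yaw %.2f tilt'%(s['t'],l@ex*1e3,l@ey*1e3,P[2]*1e3,np.degrees(np.arctan2(X[1],X[0]))),np.round(M[:2,2]*1e3,1),'F x %.2f y %.2f z %.2f'%(f[:2]@ex,f[:2]@ey,f[2]),'M x %.2f y %.2f'%(s['moment'][:2]@ex,s['moment'][:2]@ey),np.round(s['moment'],3))
E
python3 -c "from h import *;st();r.snapshot('top');st()"
```

```text
t 6.00 local mm x -5.38 y -7.37 z 85.62 yaw -25.45 tilt [ 2.8 -1.7] F x -0.63 y 0.11 z -3.77 M x -0.02 y 0.07 [ 0.013  0.074 -0.034]
t 6.05 local mm x -5.73 y -7.36 z 85.26 yaw -25.46 tilt [ 2.2 -1.3] F x -0.35 y 0.19 z -3.82 M x -0.01 y -0.03 [-0.021 -0.028  0.061]
```

arm_command(
  moves="-0.0015 -0.0015 0.005 0 0 0 0;-0.0015 -0.0015 0.01 0 0 0 0;-0.0015 -0.0015 0.012 0 0 0 0;-0.0015 -0.0015 0.012 0 0 0 0;-0.0015 -0.0015 0.012 0 0 0 0",
)

```text
t: 6.55
position: [0.512, -0.2233, 0.0715]
tcp_rot: [0.975, -0.221, -0.0, -0.0]
wrist_force: [0.3, 0.5, -3.4]
width: 0.274
gripper_force: 50.6
```

```bash
cat >> h.py <<'E'
def look(name):
    s=r.sense();p,d=r.snapshot('wrist');cv2.imwrite(f'pics/{name}.png',p);C=cam('wrist',s)
    q=pts3(C,d,np.ones(d.shape,bool));th=np.radians(-25.35);ex=np.array([np.cos(th),np.sin(th)]);ey=np.array([-ex[1],ex[0]])
    l=np.c_[(q[:,:2]-[.5221,-.2215])@ex,(q[:,:2]-[.5221,-.2215])@ey,q[:,2]]*1e3
    t=R.from_quat(s['tcp_rot']).inv().apply(q-s['position'])
    k=(t[:,0]>0)&(t[:,0]<.05)&(abs(t[:,1])<.038)&(t[:,2]>.007)&(t[:,2]<.016)
    b=l[k];print('module front x',np.percentile(b[:,0],99.5).round(1),'y',np.percentile(b[:,1],[.5,99.5]).round(1),'ztop',np.median(b[:,2]).round(1),'toolz',np.median(t[k][:,2]),'tilt',np.linalg.lstsq(np.c_[b[:,:2],np.ones(len(b))],b[:,2],rcond=None)[0][:2],cv2.minAreaRect(b[:,:2].astype(np.float32)))
    w=l[(abs(l[:,2]-40)<2.5)&(abs(l[:,0])<60)&(abs(l[:,1])<55)]
    print('plat x',np.percentile(w[:,0],[.2,99.8]).round(1),'y',np.percentile(w[:,1],[.2,99.8]).round(1),np.median(w[:,2]))
E
python3 -c "
from h import *
st();look('w3');st()"
```

```text
t 6.55 local mm x -8.34 y -5.98 z 71.50 yaw -25.48 tilt [-0.5  0.3] F x 0.03 y 0.53 z -3.45 M x 0.02 y 0.07 [0.048 0.052 0.01 ]
module front x 38.2 y [-40.2  29. ] ztop 59.3 toolz 0.012150724673751367 tilt [-0.01774168  0.00278334] ((15.064023971557617, -5.623558044433594), (70.2175521850586, 46.73262023925781), 89.85848999023438)
plat x [-42.2  52.9] y [-42.7  52.8] 39.73501020869067
t 6.60 local mm x -8.08 y -6.00 z 71.78 yaw -25.48 tilt [ 0. -0.] F x 0.81 y -0.90 z -3.98 M x -0.04 y 0.07 [-0.007  0.077 -0.019]
```

View pics/w3.png

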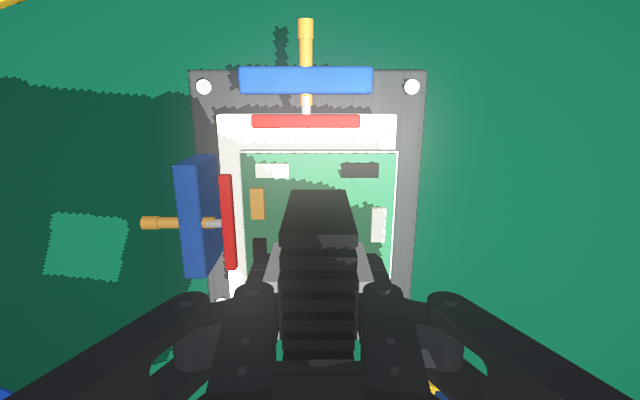

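The view shows the module over the platform, inset from both pads: the back pad is at (306,121), the side pad at (228,222) and the module's front edge at row 152. I'll shift it 1 mm forward and lower it in steps.

arm_command(
  moves="0.001 0 0.003 0 0 0 0;0.001 0 0.006 0 0 0 0;0.001 0 0.008 0 0 0 0;0.001 0 0.009 0 0 0 0;0.001 0 0.009 0 0 0 0",
)

```text
t: 7.1
position: [0.5128, -0.2237, 0.0625]
tcp_rot: [0.975, -0.22, -0.0, -0.0]
wrist_force: [-0.0, 0.8, -4.5]
width: 0.275
gripper_force: 50.6
```

```bash
python3 -c "
from h import *
st();look('w4');st()"
```

```text
t 7.10 local mm x -7.45 y -5.92 z 62.50 yaw -25.48 tilt [-0.5  0.3] F x -0.36 y 0.69 z -4.53 M x -0.03 y 0.01 [-0.019  0.022  0.026]
module front x 39.1 y [-40.2  29.1] ztop 50.3 toolz 0.012153880910305729 tilt [-0.01739247  0.00286396] ((15.927400588989258, -5.592739105224609), (70.33814239501953, 46.73340606689453), 89.84432220458984)
plat x [-38.   52.9] y [-42.9  52.6] 39.80690091580581
t 7.15 local mm x -7.27 y -5.95 z 62.69 yaw -25.48 tilt [-0.2  0.1] F x -1.06 y 0.33 z -3.93 M x 0.01 y -0.04 [-0.013 -0.042 -0.   ]
```

arm_command(
  moves="0 0 0.0005 0 0 0 0;0 0 0.001 0 0 0 0;0 0 0.001 0 0 0 0;0 0 0.001 0 0 0 0",
)

```text
t: 7.55
position: [0.5131, -0.2238, 0.0619]
tcp_rot: [0.975, -0.22, 0.0, 0.0]
wrist_force: [-0.9, 0.1, -4.8]
width: 0.276
gripper_force: 50.6
```

arm_command(
  moves="0 0 0.0005 0 0 0 0;0 0 0.001 0 0 0 0;0 0 0.001 0 0 0 0;0 0 0.001 0 0 0 0",
)

```text
t: 7.95
position: [0.513, -0.2238, 0.0608]
tcp_rot: [0.975, -0.22, -0.0, -0.0]
wrist_force: [0.4, -0.6, -3.9]
width: 0.275
gripper_force: 50.6
```

arm_command(
  moves="0 0 0.0005 0 0 0 0;0 0 0.001 0 0 0 0;0 0 0.001 0 0 0 0",
)

```text
t: 8.25
position: [0.5131, -0.2239, 0.06]
tcp_rot: [0.975, -0.22, 0.0, 0.0]
wrist_force: [-0.1, 0.9, -3.5]
width: 0.277
gripper_force: 50.7
```

arm_command(
  moves="0 0 0.0005 0 0 0 0;0 0 0.0005 0 0 0 0;0 0 0.0005 0 0 0 0",
)

```text
t: 8.55
position: [0.5131, -0.2239, 0.0596]
tcp_rot: [0.975, -0.221, 0.0, 0.0]
wrist_force: [-1.0, 1.2, -0.2]
width: 0.27
gripper_force: 51.0
```

arm_command(
  moves="0 0 0.0005 0 0 0 0;0 0 0.0005 0 0 0 0;0 0 0.0005 0 0 0 0",
)

```text
t: 8.85
position: [0.5131, -0.2238, 0.0593]
tcp_rot: [0.975, -0.22, -0.0, 0.0]
wrist_force: [-4.2, 2.0, 3.9]
width: 0.274
gripper_force: 51.4
```

```bash
python3 -c "
from h import *
st();look('w5');st()"
```

```text
t 8.85 local mm x -7.11 y -5.95 z 59.29 yaw -25.47 tilt [-0. -0.] F x -4.64 y 0.04 z 3.89 M x 0.05 y 0.41 [0.218 0.346 0.026]
module front x 39.5 y [-40.2  29.1] ztop 47.2 toolz 0.012116446187211787 tilt [-0.015203   0.0022537] ((16.299219131469727, -5.513671875), (70.2952880859375, 46.767215728759766), 89.88607025146484)
plat x [-36.2  53. ] y [-42.9  52.6] 39.06440328135474
t 8.90 local mm x -7.10 y -5.95 z 59.24 yaw -25.48 tilt [ 0. -0.] F x -2.53 y 0.60 z 4.32 M x 0.03 y 0.45 [ 0.224  0.394 -0.026]
```

```bash
python3 -c "
from h import *
s=r.sense();p,d=r.snapshot('wrist');C=cam('wrist',s);q=pts3(C,d,np.ones(d.shape,bool))
th=np.radians(-25.35);ex=np.array([np.cos(th),np.sin(th)]);ey=np.array([-ex[1],ex[0]])
l=np.c_[(q[:,:2]-[.5221,-.2215])@ex,(q[:,:2]-[.5221,-.2215])@ey,q[:,2]]*1e3
for z,n in((0,'bench'),(10,'base'),(39.2,'plat'),(47.2,'board')):
    w=l[(abs(l[:,2]-z)<1.3)&(abs(l[:,0])<140)&(abs(l[:,1])<120)]
    for _ in range(3):
        c=np.linalg.lstsq(np.c_[w[:,:2],np.ones(len(w))],w[:,2],rcond=None)[0];w=w[abs(np.c_[w[:,:2],np.ones(len(w))]@c-w[:,2])<.7]
    print(n,len(w),c)
"
```

```text
bench 48745 [ 0.00052776  0.00053422 -0.23815579]
base 9271 [4.45110988e-04 8.97370845e-04 9.74557661e+00]
plat 5227 [4.16885737e-04 7.62051421e-04 3.89719298e+01]
board 14101 [-2.33683746e-03 -3.10403277e-03  4.69555951e+01]
```

arm_command(
  moves="0 0 -0.0005 0 0 0 0;0.001 0 -0.0005 0 0 0 0;0.002 0 -0.0005 0 0 0 0;0.003 0 -0.0005 0 0 0 0;0.004 0 -0.0005 0 0 0 0",
)

```text
t: 9.45
position: [0.5159, -0.2251, 0.0592]
tcp_rot: [0.975, -0.22, -0.001, -0.0]
wrist_force: [-5.1, 2.9, 4.8]
width: 0.274
gripper_force: 51.7
```

arm_command(
  moves="0.0005 0 0 0 0 0 0;0.001 0 0 0 0 0 0;0.001 0 0 0 0 0 0;0.001 0 0 0 0 0 0",
)

```text
t: 9.85
position: [0.517, -0.2256, 0.0592]
tcp_rot: [0.975, -0.22, -0.001, -0.0]
wrist_force: [-4.9, 3.0, 4.5]
width: 0.274
gripper_force: 51.7
```

```bash
cat >> h.py <<'E'
def st2(n=3):
    for _ in range(n): st();r.snapshot('top')
def pads(name):
    s=r.sense();p,d=r.snapshot('wrist');cv2.imwrite(f'pics/{name}.png',p);C=cam('wrist',s)
    q=pts3(C,d,np.ones(d.shape,bool));th=np.radians(-25.35);ex=np.array([np.cos(th),np.sin(th)]);ey=np.array([-ex[1],ex[0]])
    hsv=cv2.cvtColor(p,cv2.COLOR_BGR2HSV);red=(hsv[...,1]>120)&((hsv[...,0]<8)|(hsv[...,0]>172))
    L=lambda q:np.c_[(q[:,:2]-[.5221,-.2215])@ex,(q[:,:2]-[.5221,-.2215])@ey,q[:,2]]*1e3
    a=L(pts3(C,d,red));a=a[(abs(a[:,2]-46)<3.5)]
    k=a[(a[:,0]>38)&(abs(a[:,1])<22)];print('back pad x',np.percentile(k[:,0],[2,25,50,98]).round(2))
    k=a[(a[:,1]>28)&(abs(a[:,0])<22)];print('side pad y',np.percentile(k[:,1],[2,25,50,98]).round(2))
    l=L(q);k=l[(abs(l[:,2]-47.3)<1.5)&(abs(l[:,1]+5)<30)&(l[:,0]<55)&(l[:,0]>0)]
    grn=(hsv[...,0]>40)&(hsv[...,0]<85)&(hsv[...,1]>40);g=L(pts3(C,d,grn));g=g[(abs(g[:,2]-47.3)<1.5)&(abs(g[:,0])<60)&(abs(g[:,1])<50)]
    print('board x front',np.percentile(g[:,0],99.7).round(2),'y',np.percentile(g[:,1],[.3,99.7]).round(2))
E
python3 -c "
from h import *
st2(3);pads('w6')"
```

```text
t 9.85 local mm x -2.89 y -5.90 z 59.22 yaw -25.47 tilt [-1.7  0.9] F x -5.68 y 0.63 z 4.48 M x 0.05 y 0.67 [0.338 0.585 0.018]
t 9.90 local mm x -2.92 y -5.91 z 59.21 yaw -25.47 tilt [-1.7  0.9] F x -4.92 y -0.05 z 5.77 M x 0.04 y 0.66 [0.32  0.581 0.027]
t 9.95 local mm x -2.92 y -5.90 z 59.22 yaw -25.47 tilt [-1.7  0.9] F x -5.51 y 0.14 z 4.67 M x 0.03 y 0.67 [0.318 0.591 0.03 ]
back pad x [47.33 47.99 50.05 52.95]
side pad y [36.25 37.11 38.73 41.93]
board x front 42.4 y [-39.4   28.08]
```

arm_command(
  moves="0 0 -0.0006 0 0 0 0;0.0005 0 -0.0006 0 0 0 0;0.001 0 -0.0006 0 0 0 0;0.001 0 -0.0006 0 0 0 0;0.001 0 -0.0006 0 0 0 0",
)

```text
t: 10.55
position: [0.5185, -0.2264, 0.0597]
tcp_rot: [0.975, -0.221, 0.0, -0.0]
wrist_force: [-1.9, 1.0, -0.3]
width: 0.275
gripper_force: 51.3
```

```bash
python3 -c "
from h import *
st2(3)"
```

```text
t 10.55 local mm x -1.13 y -5.94 z 59.65 yaw -25.48 tilt [0.1 0. ] F x -2.14 y 0.15 z -0.32 M x 0.03 y 0.32 [ 0.164  0.282 -0.015]
t 10.60 local mm x -1.15 y -5.95 z 59.68 yaw -25.48 tilt [0.1 0. ] F x -3.07 y 0.15 z 0.13 M x 0.07 y 0.28 [ 0.186  0.226 -0.039]
t 10.65 local mm x -1.14 y -5.95 z 59.71 yaw -25.48 tilt [ 0.1 -0. ] F x -3.08 y -0.07 z -0.30 M x 0.06 y 0.25 [ 0.157  0.199 -0.034]
```

arm_command(
  moves="0.0005 0 0 0 0 0 0;0.001 0 0 0 0 0 0;0.001 0 0 0 0 0 0",
)

```text
t: 11.0
position: [0.5196, -0.227, 0.0598]
tcp_rot: [0.975, -0.221, 0.0, 0.0]
wrist_force: [-1.0, 1.0, -2.9]
width: 0.276
gripper_force: 51.1
```

```bash
python3 -c "
from h import *
st2(2)"
```

```text
t 11.00 local mm x 0.10 y -6.01 z 59.85 yaw -25.48 tilt [ 0.6 -0.3] F x -1.33 y 0.45 z -2.92 M x 0.09 y 0.14 [0.14  0.089 0.009]
t 11.05 local mm x 0.07 y -6.01 z 59.81 yaw -25.48 tilt [ 0.5 -0.3] F x -0.53 y 0.25 z -1.48 M x 0.03 y 0.14 [ 0.082  0.112 -0.011]
```

arm_command(
  moves="0.0005 0 0 0 0 0 0;0.0005 0 0 0 0 0 0;0.0005 0 0 0 0 0 0",
)

```text
t: 11.4
position: [0.5199, -0.2271, 0.0599]
tcp_rot: [0.975, -0.221, 0.0, 0.0]
wrist_force: [-1.0, 0.1, -2.3]
width: 0.277
gripper_force: 51.1
```

```bash
python3 -c "
from h import *
st2(2)"
```

```text
t 11.40 local mm x 0.39 y -6.01 z 59.87 yaw -25.48 tilt [ 0.1 -0.1] F x -0.97 y -0.39 z -2.35 M x -0.03 y 0.06 [-0.002  0.071  0.011]
t 11.45 local mm x 0.39 y -6.01 z 59.89 yaw -25.48 tilt [ 0.2 -0.1] F x -0.75 y -0.29 z -2.39 M x 0.00 y 0.08 [ 0.037  0.073 -0.021]
```

arm_command(
  moves="0.0005 0 0.0002 0 0 0 0;0.0005 0 0.0002 0 0 0 0;0.0005 0 0.0002 0 0 0 0",
)

```text
t: 11.8
position: [0.5201, -0.2272, 0.0597]
tcp_rot: [0.975, -0.22, -0.0, -0.0]
wrist_force: [-1.7, 1.4, -1.0]
width: 0.271
gripper_force: 51.1
```

```bash
python3 -c "
from h import *
st2(2)"
```

```text
t 11.80 local mm x 0.63 y -5.97 z 59.75 yaw -25.47 tilt [-0.4  0.2] F x -2.16 y 0.50 z -1.02 M x 0.01 y 0.31 [ 0.138  0.274 -0.   ]
t 11.85 local mm x 0.64 y -6.01 z 59.76 yaw -25.48 tilt [-0.4  0.2] F x -2.76 y 0.10 z -1.24 M x -0.02 y 0.25 [ 0.091  0.238 -0.024]
```

arm_command(
  moves="0.0005 0 0 0 0 0 0;0.0005 0 0 0 0 0 0;0.0005 0 0 0 0 0 0",
)

```text
t: 12.2
position: [0.5203, -0.2273, 0.0597]
tcp_rot: [0.975, -0.22, -0.001, -0.0]
wrist_force: [-3.5, 0.9, 1.5]
width: 0.27
gripper_force: 51.1
```

```bash
python3 -c "
from h import *
st2(2)"
```

```text
t 12.20 local mm x 0.86 y -5.99 z 59.69 yaw -25.47 tilt [-1.   0.5] F x -3.54 y -0.66 z 1.49 M x -0.10 y 0.58 [0.16  0.569 0.042]
t 12.25 local mm x 0.85 y -5.98 z 59.68 yaw -25.47 tilt [-1.   0.5] F x -4.58 y 0.57 z 0.50 M x -0.07 y 0.58 [ 0.183  0.553 -0.046]
```

arm_command(
  moves="0.0005 0 0 0 0 0 0;0.0005 0 0 0 0 0 0;0.0005 0 0 0 0 0 0",
)

```text
t: 12.6
position: [0.5206, -0.2274, 0.0597]
tcp_rot: [0.975, -0.22, -0.001, -0.0]
wrist_force: [-4.9, 2.4, 2.0]
width: 0.273
gripper_force: 51.3
```

```bash
python3 -c "
from h import *
st2(2);pads('w7')"
```

```text
t 12.60 local mm x 1.13 y -5.96 z 59.65 yaw -25.47 tilt [-1.6  0.8] F x -5.43 y 0.12 z 2.00 M x -0.06 y 0.83 [0.3   0.775 0.019]
t 12.65 local mm x 1.11 y -5.97 z 59.64 yaw -25.47 tilt [-1.6  0.8] F x -5.67 y -0.09 z 1.72 M x -0.03 y 0.74 [0.29  0.681 0.042]
back pad x [47.87 49.24 50.68 53.47]
side pad y [36.21 37.13 38.71 41.91]
board x front 46.41 y [-39.45  28.05]
```

arm_command(
  moves="0.0005 0 0 0 0 0 0;0.0005 0 0 0 0 0 0;0.0005 0 0 0 0 0 0",
)

```text
t: 13.05
position: [0.5207, -0.2274, 0.0596]
tcp_rot: [0.975, -0.22, -0.001, -0.0]
wrist_force: [-6.2, 3.5, 4.5]
width: 0.276
gripper_force: 51.4
```

```bash
python3 -c "
from h import *
st2(2);pads('w8')"
```

```text
t 13.05 local mm x 1.27 y -5.96 z 59.65 yaw -25.47 tilt [-2.4  1.1] F x -7.07 y 0.56 z 4.54 M x -0.10 y 0.94 [ 0.312  0.891 -0.011]
t 13.10 local mm x 1.26 y -5.95 z 59.65 yaw -25.47 tilt [-2.4  1.1] F x -6.68 y -0.06 z 2.94 M x -0.02 y 0.92 [0.373 0.844 0.094]
back pad x [47.99 49.36 50.77 53.6 ]
side pad y [36.29 37.12 38.74 41.92]
board x front 46.57 y [-39.51  28.03]
```

arm_command(
  moves="0.0005 0 -0.0002 0 0 0 0;0.0008 0 -0.0002 0 0 0 0;0.0008 0 -0.0002 0 0 0 0;0.0008 0 -0.0002 0 0 0 0",
)

```text
t: 13.6
position: [0.5209, -0.2275, 0.0597]
tcp_rot: [0.975, -0.22, -0.002, -0.0]
wrist_force: [-6.7, 2.0, 4.7]
width: 0.275
gripper_force: 51.5
```

```bash
python3 -c "
from h import *
st2(2);pads('w9')"
```

```text
t 13.60 local mm x 1.44 y -5.93 z 59.69 yaw -25.46 tilt [-3.7  1.8] F x -6.96 y -1.03 z 4.66 M x -0.15 y 1.08 [0.325 1.037 0.015]
t 13.65 local mm x 1.44 y -5.96 z 59.68 yaw -25.46 tilt [-3.7  1.7] F x -7.43 y -0.64 z 3.61 M x -0.09 y 1.09 [0.387 1.022 0.03 ]
back pad x [48.22 49.53 50.88 53.46]
side pad y [36.27 37.15 38.75 41.96]
board x front 46.78 y [-39.5   28.03]
```

arm_command(
  moves="0.0002 0 -0.0002 0 0.003 0 0;0.0003 0 -0.0002 0 0.005 0 0;0.0003 0 -0.0002 0 0.005 0 0;0.0003 0 -0.0002 0 0.005 0 0",
)

```text
t: 14.15
position: [0.5208, -0.2275, 0.0596]
tcp_rot: [0.975, -0.22, -0.0, -0.0]
wrist_force: [-7.1, 2.5, 3.6]
width: 0.275
gripper_force: 51.5
```

```bash
python3 -c "
from h import *
st2(2);pads('w10')"
```

```text
t 14.15 local mm x 1.40 y -5.96 z 59.60 yaw -25.46 tilt [-0.8  0.4] F x -7.50 y -0.78 z 3.55 M x -0.09 y 1.16 [0.412 1.084 0.074]
t 14.20 local mm x 1.41 y -5.97 z 59.59 yaw -25.46 tilt [-0.8  0.4] F x -7.35 y -0.35 z 2.90 M x -0.07 y 1.17 [4.400e-01 1.087e+00 1.000e-03]
back pad x [48.15 49.5  50.83 53.43]
side pad y [36.28 37.1  38.66 41.9 ]
board x front 46.71 y [-39.5   27.99]
```

arm_command(
  moves="0.0003 0 -0.0003 0 0 0 0;0.0005 0 -0.0003 0 0.001 0 0;0.0005 0 -0.0003 0 0.001 0 0;0.0005 0 -0.0003 0 0.001 0 0",
)

```text
t: 14.7
position: [0.5208, -0.2275, 0.0596]
tcp_rot: [0.975, -0.22, -0.001, -0.0]
wrist_force: [-8.0, 3.2, 2.6]
width: 0.273
gripper_force: 51.5
```

```bash
python3 -c "
from h import *
st2(2);pads('w11')"
```

```text
t 14.70 local mm x 1.43 y -5.96 z 59.61 yaw -25.46 tilt [-1.1  0.5] F x -8.61 y -0.50 z 2.64 M x -0.05 y 1.22 [0.479 1.126 0.059]
t 14.75 local mm x 1.46 y -5.95 z 59.63 yaw -25.46 tilt [-1.   0.5] F x -8.50 y -0.81 z 2.35 M x -0.08 y 1.25 [0.467 1.166 0.013]
back pad x [48.25 49.57 50.93 53.51]
side pad y [36.23 37.09 38.74 41.94]
board x front 46.78 y [-39.49  28.04]
```

arm_command(
  moves="0 -0.001 0 0 0 0 0;0 -0.002 0 0 0 0 0;0 -0.003 0 0 0 0 0;0 -0.004 0 0 0 0 0;0 -0.004 0 0 0 0 0",
)

```text
t: 15.35
position: [0.5219, -0.226, 0.0597]
tcp_rot: [0.975, -0.22, -0.001, 0.002]
wrist_force: [-9.5, -3.3, 2.9]
width: 0.272
gripper_force: 51.4
```

```bash
python3 -c "
from h import *
st2(2);pads('w12')"
```

```text
t 15.35 local mm x 1.79 y -4.16 z 59.67 yaw -25.45 tilt [-2.1 -3.3] F x -7.20 y -7.09 z 2.92 M x -1.08 y 1.22 [-0.457  1.566 -0.127]
t 15.40 local mm x 1.79 y -4.15 z 59.67 yaw -25.46 tilt [-2.1 -3.3] F x -7.65 y -6.12 z 1.76 M x -1.06 y 1.14 [-0.469  1.484 -0.149]
back pad x [48.55 49.78 51.12 53.82]
side pad y [36.27 37.26 38.81 41.93]
board x front 47.09 y [-37.82  29.69]
```

arm_command(
  moves="-0.0002 -0.001 0 0 0 0 0;-0.0002 -0.002 0 0 0 0 0;-0.0002 -0.003 0 0 0 0 0;-0.0002 -0.003 0 0 0 0 0",
)

```text
t: 15.9
position: [0.5232, -0.2233, 0.0597]
tcp_rot: [0.975, -0.22, -0.001, 0.002]
wrist_force: [-9.0, -2.7, 1.3]
width: 0.275
gripper_force: 51.3
```

```bash
python3 -c "
from h import *
st2(2);pads('w13')"
```

```text
t 15.90 local mm x 1.74 y -1.17 z 59.67 yaw -25.47 tilt [-1.8 -3.4] F x -7.00 y -6.33 z 1.34 M x -1.14 y 1.11 [-0.55   1.493 -0.222]
t 15.95 local mm x 1.76 y -1.18 z 59.69 yaw -25.46 tilt [-1.8 -3.4] F x -6.74 y -7.10 z 1.44 M x -1.10 y 1.11 [-0.514  1.474 -0.173]
back pad x [48.49 49.77 51.13 53.81]
side pad y [36.31 37.34 38.98 42.04]
board x front 47.07 y [-34.8   32.68]
```

arm_command(
  moves="0 -0.0005 0 0 0 0 0;0 -0.001 0 0 0 0 0;0 -0.001 0 0 0 0 0",
)

```text
t: 16.35
position: [0.5236, -0.2225, 0.0597]
tcp_rot: [0.975, -0.22, -0.001, 0.002]
wrist_force: [-9.6, -3.5, 1.6]
width: 0.278
gripper_force: 51.3
```

```bash
python3 -c "
from h import *
st2(2);pads('w14')"
```

```text
t 16.35 local mm x 1.74 y -0.25 z 59.68 yaw -25.46 tilt [-1.9 -3.5] F x -7.19 y -7.31 z 1.58 M x -1.19 y 1.12 [-0.593  1.523 -0.154]
t 16.40 local mm x 1.77 y -0.25 z 59.69 yaw -25.47 tilt [-1.8 -3.5] F x -7.12 y -6.78 z 2.09 M x -1.16 y 1.14 [-0.561  1.526 -0.158]
back pad x [48.52 49.64 51.17 53.81]
side pad y [36.31 37.29 38.89 41.98]
board x front 47.08 y [-33.89  33.59]
```

arm_command(
  moves="0 -0.0005 0 0 0 0 0;0 -0.0005 0 0 0 0 0;0 -0.0005 0 0 0 0 0",
)

```text
t: 16.8
position: [0.5238, -0.2221, 0.0597]
tcp_rot: [0.975, -0.22, -0.0, 0.002]
wrist_force: [-9.1, -2.9, 1.2]
width: 0.271
gripper_force: 51.3
```

```bash
python3 -c "
from h import *
st2(2);pads('w15')"
```

```text
t 16.80 local mm x 1.78 y 0.21 z 59.69 yaw -25.47 tilt [-1.8 -3.5] F x -7.02 y -6.53 z 1.25 M x -1.16 y 1.14 [-0.56   1.526 -0.207]
t 16.85 local mm x 1.78 y 0.20 z 59.70 yaw -25.47 tilt [-1.8 -3.5] F x -6.77 y -6.76 z 1.44 M x -1.18 y 1.14 [-0.578  1.531 -0.206]
back pad x [48.49 49.59 51.11 53.79]
side pad y [36.32 37.32 38.98 42.08]
board x front 47.05 y [-33.39  34.07]
```

arm_command(
  moves="0 -0.0005 0 0 0 0 0;0 -0.0005 0 0 0 0 0;0 -0.0005 0 0 0 0 0",
)

```text
t: 17.25
position: [0.524, -0.2216, 0.0597]
tcp_rot: [0.975, -0.22, -0.001, 0.002]
wrist_force: [-9.5, -3.2, 2.0]
width: 0.277
gripper_force: 51.3
```

```bash
python3 -c "
from h import *
st2(2);pads('w16')"
```

```text
t 17.25 local mm x 1.74 y 0.70 z 59.66 yaw -25.47 tilt [-1.9 -3.5] F x -7.22 y -6.96 z 2.04 M x -1.15 y 1.10 [-0.564  1.486 -0.166]
t 17.30 local mm x 1.75 y 0.71 z 59.67 yaw -25.47 tilt [-1.9 -3.5] F x -6.83 y -7.29 z 0.97 M x -1.18 y 1.17 [-0.568  1.561 -0.172]
back pad x [48.49 49.7  51.18 53.79]
side pad y [36.26 37.25 38.96 41.99]
board x front 47.06 y [-32.92  34.56]
```

arm_command(
  moves="0 -0.0005 0 0 0 0 0;0 -0.0005 0 0 0 0 0;0 -0.0005 0 0 0 0 0",
)

```text
t: 17.7
position: [0.5242, -0.2212, 0.0597]
tcp_rot: [0.975, -0.22, -0.001, 0.002]
wrist_force: [-8.8, -3.8, 1.1]
width: 0.272
gripper_force: 51.3
```

```bash
python3 -c "
from h import *
st2(2);pads('w17')"
```

```text
t 17.70 local mm x 1.75 y 1.19 z 59.68 yaw -25.46 tilt [-1.9 -3.5] F x -6.32 y -7.19 z 1.11 M x -1.26 y 1.10 [-0.664  1.533 -0.176]
t 17.75 local mm x 1.79 y 1.16 z 59.69 yaw -25.47 tilt [-1.8 -3.6] F x -7.57 y -7.54 z 1.41 M x -1.15 y 1.11 [-0.565  1.493 -0.174]
back pad x [48.51 49.7  51.15 53.78]
side pad y [36.44 37.62 39.15 42.08]
board x front 47.06 y [-32.41  35.01]
```

arm_command(
  moves="0 -0.0005 0 0 0 0 0;0 -0.0005 0 0 0 0 0;0 -0.0005 0 0 0 0 0",
)

```text
t: 18.15
position: [0.5243, -0.221, 0.0597]
tcp_rot: [0.975, -0.22, -0.001, 0.002]
wrist_force: [-9.2, -3.5, 1.1]
width: 0.271
gripper_force: 51.3
```

```bash
python3 -c "
from h import *
st2(2);pads('w18')"
```

```text
t 18.15 local mm x 1.78 y 1.38 z 59.70 yaw -25.46 tilt [-2.1 -4.1] F x -6.82 y -7.05 z 1.09 M x -1.33 y 1.10 [-0.731  1.564 -0.182]
t 18.20 local mm x 1.78 y 1.39 z 59.70 yaw -25.45 tilt [-2.1 -4.1] F x -7.68 y -6.69 z 2.28 M x -1.33 y 1.15 [-0.709  1.609 -0.202]
back pad x [48.54 49.7  51.16 53.8 ]
side pad y [36.66 37.8  39.36 42.2 ]
board x front 47.08 y [-32.25  35.25]
```

arm_command(
  moves="0 -0.0005 0 0 0 0 0;0 -0.0005 0 0 0 0 0;0 -0.0005 0 0 0 0 0",
)

```text
t: 18.6
position: [0.5244, -0.2209, 0.0597]
tcp_rot: [0.975, -0.22, -0.001, 0.003]
wrist_force: [-10.0, -4.8, 1.9]
width: 0.275
gripper_force: 51.3
```

```bash
python3 -c "
from h import *
st2(2);pads('w19')"
```

```text
t 18.60 local mm x 1.80 y 1.55 z 59.72 yaw -25.44 tilt [-2.4 -4.6] F x -7.00 y -8.59 z 1.86 M x -1.49 y 1.18 [-0.84   1.698 -0.137]
t 18.65 local mm x 1.78 y 1.54 z 59.70 yaw -25.45 tilt [-2.4 -4.6] F x -7.42 y -8.33 z 1.60 M x -1.49 y 1.11 [-0.866  1.642 -0.124]
back pad x [48.52 49.77 51.17 53.81]
side pad y [36.77 37.97 39.46 42.31]
board x front 47.09 y [-32.01  35.42]
```

arm_command(
  moves="0 -0.0003 0 0.002 0 0 0;0 -0.0005 0 0.004 0 0 0;0 -0.0008 0 0.005 0 0 0;0 -0.0008 0 0.005 0 0 0",
)

```text
t: 19.15
position: [0.5245, -0.2207, 0.0597]
tcp_rot: [0.975, -0.22, -0.0, 0.001]
wrist_force: [-10.5, -6.3, 2.1]
width: 0.274
gripper_force: 51.3
```

```bash
python3 -c "
from h import *
st2(2);pads('w20')"
```

```text
t 19.15 local mm x 1.80 y 1.76 z 59.68 yaw -25.42 tilt [-1.2 -2.1] F x -6.80 y -10.18 z 2.10 M x -1.76 y 1.21 [-1.069  1.849 -0.174]
t 19.20 local mm x 1.79 y 1.78 z 59.66 yaw -25.42 tilt [-1.2 -2.1] F x -8.86 y -10.62 z 1.48 M x -1.74 y 1.19 [-1.065  1.824 -0.249]
back pad x [48.51 49.77 51.14 53.81]
side pad y [36.91 38.12 39.66 42.56]
board x front 47.06 y [-31.89  35.65]
```

arm_command(
  moves="0 -0.0003 0 0 0 0 0;0 -0.0007 0 0.001 0 0 0;0 -0.0008 0 0.001 0 0 0;0 -0.0008 0 0.001 0 0 0",
)

```text
t: 19.7
position: [0.5246, -0.2205, 0.0597]
tcp_rot: [0.976, -0.22, -0.0, 0.001]
wrist_force: [-11.6, -7.0, 1.8]
width: 0.276
gripper_force: 51.3
```

```bash
python3 -c "
from h import *
st2(2);pads('w21');look('w22')"
```

```text
t 19.70 local mm x 1.81 y 2.00 z 59.68 yaw -25.41 tilt [-1.3 -2.3] F x -7.43 y -11.31 z 1.83 M x -2.00 y 1.21 [-1.287  1.946 -0.159]
t 19.75 local mm x 1.80 y 2.01 z 59.68 yaw -25.41 tilt [-1.3 -2.3] F x -7.58 y -11.16 z 0.83 M x -2.03 y 1.16 [-1.334  1.917 -0.254]
back pad x [48.53 49.76 51.2  53.81]
side pad y [37.11 38.34 39.86 42.71]
board x front 47.08 y [-31.61  35.83]
module front x 51.6 y [-32.4  39.4] ztop 47.4 toolz 0.012246211254767651 tilt [-0.01775223 -0.00416689] ((26.777528762817383, 3.4972457885742188), (72.80632781982422, 49.996883392333984), 89.91132354736328)
plat x [-27.2  53. ] y [-43.   53.7] 39.200030143885066
```

View pics/w22.png

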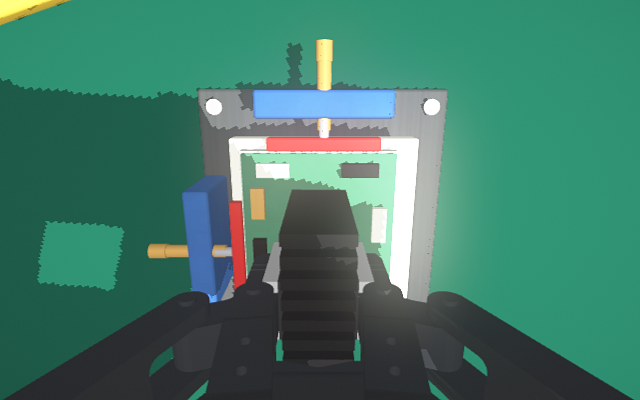

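The view shows the module's front edge on the back pad (323,144) and its left edge on the side pad (237,245), square, with a white margin at the right. The pads are in by about 1.1 mm (back) and 0.9 mm (side). I'll open the fingers slowly so the pads don't kick the module back.

arm_command(
  moves="0 0 0 0 0 0 0;0 0 0 0 0 0 0.27;0 0 0 0 0 0 0.28;0 0 0 0 0 0 0.285;0 0 0 0 0 0 0.29",
  newtons=20,
)

```text
t: 20.4
position: [0.5248, -0.2199, 0.0596]
tcp_rot: [0.975, -0.22, -0.0, 0.001]
wrist_force: [-11.1, -5.9, 1.5]
width: 0.289
gripper_force: 5.0
```

```bash
python3 -c "
from h import *
st2(2);print(r.sense()['width'],r.sense()['gripper_force']);pads('w23')"
```

```text
t 20.40 local mm x 1.80 y 2.59 z 59.64 yaw -25.42 tilt [-0.8 -1.2] F x -7.47 y -10.05 z 1.55 M x -1.70 y 1.22 [-1.014  1.829 -0.101]
t 20.45 local mm x 1.80 y 2.56 z 59.66 yaw -25.42 tilt [-0.8 -1.3] F x -7.00 y -10.01 z 1.19 M x -1.72 y 1.18 [-1.047  1.801 -0.073]
0.2888560530702184 5.05715399980545
back pad x [48.54 49.83 51.2  53.85]
side pad y [37.15 38.44 39.86 42.7 ]
board x front 47.14 y [-31.59  35.85]
```

arm_command(
  moves="0 0 0 0 0 0 0.3;0 0 0 0 0 0 0.31;0 0 0 0 0 0 0.32;0 0 0 0 0 0 0.33;0 0 0 0 0 0 0.34",
)

```text
t: 21.05
position: [0.5275, -0.2192, 0.0601]
tcp_rot: [0.975, -0.22, 0.003, -0.0]
wrist_force: [-4.3, -3.4, -1.7]
width: 0.338
gripper_force: 2.4
```

```bash
python3 -c "
from h import *
st2(2);print(r.sense()['width'],r.sense()['gripper_force']);pads('w24')"
```

```text
t 21.05 local mm x 3.95 y 4.40 z 60.13 yaw -25.47 tilt [ 5.5 -0.5] F x -2.40 y -4.91 z -1.68 M x -0.80 y 0.44 [-0.532  0.739 -0.084]
t 21.10 local mm x 3.96 y 4.43 z 60.14 yaw -25.46 tilt [ 5.5 -0.6] F x -2.07 y -4.43 z -1.50 M x -0.80 y 0.48 [-0.517  0.777 -0.074]
0.34099418553791017 2.4373501539230347
back pad x [47.96 49.41 50.8  53.79]
side pad y [37.06 38.47 40.01 42.67]
board x front 47.01 y [-31.68  35.65]
```

arm_command(
  moves="0 0 0 0 0 0 0.35;0 0 0 0 0 0 0.36;0 0 0 0 0 0 0.37;0 0 0 0 0 0 0.38;0 0 0 0 0 0 0.39",
)

```text
t: 21.7
position: [0.5289, -0.2177, 0.0607]
tcp_rot: [0.975, -0.221, 0.004, -0.002]
wrist_force: [-1.0, -2.4, -1.6]
width: 0.39
gripper_force: 1.2
```

```bash
python3 -c "
from h import *
st2(2);print(r.sense()['width'],r.sense()['gripper_force']);pads('w25')"
```

```text
t 21.70 local mm x 4.48 y 6.34 z 60.73 yaw -25.48 tilt [7.9 1.8] F x 0.16 y -2.57 z -1.63 M x -0.38 y 0.02 [-0.332  0.176  0.004]
t 21.75 local mm x 4.49 y 6.32 z 60.76 yaw -25.48 tilt [8.  1.7] F x 0.07 y -2.18 z -1.85 M x -0.41 y -0.02 [-0.375  0.16  -0.018]
0.38955339586070054 1.1796920746564865
back pad x [48.04 49.35 50.72 53.38]
side pad y [36.95 38.19 39.68 42.46]
board x front 46.54 y [-31.76  35.57]
```

arm_command(
  moves="0 0 0 0 0 0 0.4;0 0 0 0 0 0 0.42;0 0 0 0 0 0 0.44;0 0 0 0 0 0 0.46;0 0 0 0 0 0 0.48",
)

```text
t: 22.35
position: [0.5283, -0.2175, 0.0606]
tcp_rot: [0.975, -0.22, 0.003, -0.002]
wrist_force: [-0.3, -0.0, 0.1]
width: 0.479
gripper_force: 0.0
```

```bash
python3 -c "
from h import *
st2(2);print(r.sense()['width'],r.sense()['gripper_force']);pads('w26')"
```

```text
t 22.35 local mm x 3.88 y 6.31 z 60.58 yaw -25.47 tilt [6.7 2.3] F x -0.28 y -0.14 z 0.15 M x -0.02 y 0.01 [-0.01   0.016 -0.043]
t 22.40 local mm x 3.81 y 6.25 z 60.52 yaw -25.48 tilt [6.5 2.3] F x 0.72 y 0.20 z 0.24 M x 0.01 y -0.00 [ 0.009 -0.009 -0.002]
0.4761148213315535 0.0
back pad x [47.75 49.15 50.58 53.51]
side pad y [36.95 38.37 39.88 42.4 ]
board x front 46.75 y [-31.82  35.49]
```

arm_command(
  moves="0 0.002 0 0 0 0 0.55;0 0.004 0 0 0 0 0.6;0 0.004 -0.005 0 0 0 0.6;0 0.004 -0.02 0 0 0 0.6;0 0.004 -0.05 0 0 0 0.6",
)

```text
t: 23.0
position: [0.5241, -0.2203, 0.1093]
tcp_rot: [0.975, -0.221, 0.0, -0.003]
wrist_force: [0.4, -0.3, 0.5]
width: 0.599
gripper_force: 0.0
```

arm_command(
  moves="0 0 -0.04 0 0 0 0.6;0 0 -0.08 0 0 0 0.6;0 0 -0.11 0 0 0 0.6;0 0 -0.12 0 0 0 0.6;0 0 -0.12 0 0 0 0.6",
)

```text
t: 23.5
position: [0.5266, -0.2223, 0.2334]
tcp_rot: [0.975, -0.22, 0.005, -0.001]
wrist_force: [0.2, -0.4, -0.2]
width: 0.598
gripper_force: 0.0
```

```bash
python3 -c "
from h import *
st2(1);pads('w27');p,d=r.snapshot('scene');cv2.imwrite('pics/s2.png',p)
p=cv2.imread('pics/w27.png')
s=r.sense();p,d=r.snapshot('wrist');C=cam('wrist',s);q=pts3(C,d,np.ones(d.shape,bool))
th=np.radians(-25.35);ex=np.array([np.cos(th),np.sin(th)]);ey=np.array([-ex[1],ex[0]])
l=np.c_[(q[:,:2]-[.5221,-.2215])@ex,(q[:,:2]-[.5221,-.2215])@ey,q[:,2]]*1e3
hsv=cv2.cvtColor(p,cv2.COLOR_BGR2HSV)
b=l[(abs(l[:,2]-47.6)<1)&(abs(l[:,0])<70)&(abs(l[:,1])<60)]
print('board',cv2.minAreaRect(b[:,:2].astype(np.float32)),np.percentile(b,[.5,99.5],axis=0))
f=l[(l[:,2]>97)&(l[:,2]<106)&(abs(l[:,0])<70)&(abs(l[:,1])<60)];print('sink',cv2.minAreaRect(f[:,:2].astype(np.float32)))
"
```

```text
t 23.50 local mm x 4.38 y 1.22 z 233.36 yaw -25.48 tilt [11.  -0.5] F x 0.40 y -0.30 z -0.19 M x -0.03 y 0.05 [-0.003  0.061  0.004]
back pad x [48.28 49.23 50.59 52.8 ]
side pad y [37.2  38.29 39.88 42.71]
board x front 45.84 y [-31.43  35.72]
board ((14.523326873779297, 14.085487365722656), (91.72103881835938, 110.93700408935547), 89.8902816772461) [[-40.66575643 -31.45983119  46.61176027]
 [ 69.91026856  59.65664799  48.55991596]]
sink ((2.9174251556396484, 2.14792537689209), (23.915069580078125, 56.0814323425293), 89.66007995605469)
```

View pics/w27.png

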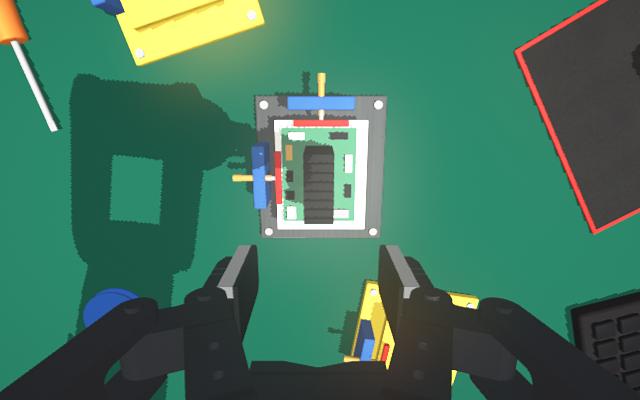

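The view shows the module lying flat and square on the white platform, centred near (318,172) and touching both red pads, with white rim all round and the gripper clear. The module sits 2.9 mm and 2.1 mm off centre, inside the 8 mm rim. I'm handing the job in.

```bash
python3 -c "
from workcell import r
print(r.finish_job())"
```

```text
the job is handed in; nothing more can be done
None
```

I set the module on the white platform, slid it until it pushed the back pad in about 1.1 mm and then the side pad about 0.9 mm, and let go; it sits square against both pads, about 3 mm (x) and 2 mm (y) off centre with no edge over the rim, and I handed the job in at about 24 s.

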